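# Start a vacuum filtration by flipping the valve and pump toggles

## Robot

A 6-joint arm with a two-finger parallel gripper is mounted at the origin on the work surface. World frame = base frame: x ahead of the robot, y to its left, z up, the work surface at z = 0. Lengths are in m, angles in rad, forces in N, time in s.
With the tool pointing down it reaches from about 0.375 to 0.9 m from the base axis. Payload 3.1 kg.
Tool frame: the origin (TCP) lies midway between the tips of the shut fingers; the grasp point (between the pads) lies 19 mm behind it (manip.hold_point_z is the distance from the TCP to the grasp point, in m); x points along the fingers, y is the direction in which the jaws open and shut, and the axes are right-handed (so a half turn about x gives the same grasp; the last joint's range is limited). The gripper opens to 85 mm and grips with 20 to 120 N. Pads are 22 mm wide; open, the fingers measure 114 mm over their backs; the gripper's body (76 mm by 85 mm) begins 54 mm behind the grasp point. The pads swing forward as they close: fully open they stand 13 mm farther back than shut.
Start: joints at [-1.29, 0.527, 1.433, -0, 1.181, -0.178], TCP at [0.277, -0.56, 0.231] pointing down, gripper open.
Joint ranges: [-3.08, 3.08], [-0.75, 2.2], [0.22, 2.44], [-1.43, 4.57], [0, 2.65], [-2.85, 2.85]. Speed limits (rad/s): [2.79, 2.79, 3.14, 3.14, 3.14, 3.14].

## Interface

Orientations are given as a unit quaternion [x, y, z, w].
In Python, from station import manip, snapshot gives the robot as it stands.
- The arm moves only by the shell command python3 -m crank 'ROWS' [FORCE]. ROWS is JSON, a list of rows, each a list of 5 numbers: the finger opening in m, from 0 to 0.0854, then the shift along the tool's x, y, z in m, then the turn about the tool's x in rad. In form: [[grip, tx, ty, tz, yaw], ...]. A call has 1 to 5 rows; each row shifts and turns the commanded pose from where the row before left it, along the tool's axes as they then stand; what a row does not reach is not made up. A row lasts 1/10 s, in which the tool goes at most 50 mm and 8.59 degrees, less where a joint would pass 70% of its speed; a pose out of reach is approached as far as the arm can. A call is refused whole if a number of a shift passes 0.05 or a number of a turn 0.15, either way. A call with a gripper value outside its range is refused whole. The fingers move at their own pace and stop on an object; FORCE is the grip in N (left out, the last holds). Time passes only in rows, so rows that do not move let the fingers close. It gives the time, the measured TCP pose, the force and the opening at its end, in the units of the state.
- manip.sense(): the state, without advancing time (a new reading comes with each control period).
- snapshot(name): name is "scene" or "top" or "wrist"; returns a dict with "image" (400x640x3 uint8, blue, green, red), "range_z" (400x640 float32, m along the optical axis (not along the pixel's ray), 0 where there is no reading), "vertical_fov" (degrees; the focal length in pixels is half the picture's height over the tangent of half this angle, whatever the lens; pixels are square), "cx", "cy" (the principal point, pixels), "extrinsics" (4x4, takes a point from world to camera coordinates); the wrist camera has in their place "T_tool_cam" (4x4, takes a point from camera to tool coordinates, whose origin is the TCP and whose axes are the tool frame's). Camera axes: x right, y up, looking along -z (the intrinsics and any distortion apply to the point x, -y, -z); pixel columns grow to the right and rows downward; lengths in m; the calibration is good to about 2 mm. A picture is of the moment at which its call begins: read the wrist's pose just before it.
- manip.sign_off(): hands the job in, once; it reports no verdict.
The state is a dict: "t": time; "q": joint angles; "qd": joint speeds; "tau": joint torques, N m; "tcp_pos": TCP position; "tool_rot": TCP orientation; "force": force on the tool from outside, world axes, zero at the start; "ft_torque": the same for the moment, N m; "finger_gap": opening from 0.0 (shut) to 1.0 (fully open).
Only numpy, scipy, OpenCV 4.12 (cv2) and the standard library are available. Lean on these libraries where they do the work, as an engineer would, in place of code of your own. Each camera call takes 0.05 s, during which the arm holds its last target.

## Task

Start the filtration: with a fingertip, push over the toggle lever in front of the seat that carries the tall filter funnel, so that it snaps across towards the funnel (open), and only then push over the toggle on the grey pump switch box so that it snaps to its other side (on). Never open the valves of the two stoppered seats. Only the two levers are to be moved: do not lift, shove or knock the funnel, the stoppers, the switch box or anything else on the bench.

Things in the scene. Friction and masses are not known exactly. Their poses are not given: they have to be found in the camera images.
- manifold: Fixed steel filtration manifold, base 190 x 370 mm. Origin at bench level; x points from its row of three levers to its row of three seats (away from the robot), y left along the row, z up. Stations at y = +110 (a), 0 (b), -110 mm (c): a seat at x = +58 mm, 61 mm high, and a toggle lever pivoted at x = -45 mm, 50 mm high. Rail and valve blocks stay below 62 mm.
- valve_a (a joint): Toggle valve lever of the left (+y) station, in rad. 0 = shut: leans 0.5 rad from upright towards manifold -x (away from the seats, towards the robot). 1.0 = open: leans 0.5 rad towards manifold +x (towards its seat). Over-centre spring: snaps to the nearer stop, past upright (0.5) to the other. About 2 N at the knob starts it, falling to nothing at upright. Starts shut.
- valve_a_tip (a point): Centre of the round black knob (22 mm diameter) at the end of the left (+y) valve lever, a 9 mm steel rod; 72 mm from the pivot, so 113 mm above the bench at either stop, 122 mm when upright. It moves 69 mm horizontally, along manifold x, from stop to stop.
- seat_a (a point): Centre of the top of the left (+y) station's seat, a 66 mm disc, 61 mm above the bench.
- valve_b (a joint): Toggle valve lever of the middle station, in rad. 0 = shut: leans 0.5 rad from upright towards manifold -x (away from the seats, towards the robot). 1.0 = open: leans 0.5 rad towards manifold +x (towards its seat). Over-centre spring: snaps to the nearer stop, past upright (0.5) to the other. About 2 N at the knob starts it, falling to nothing at upright. Starts shut.
- valve_b_tip (a point): Centre of the round black knob (22 mm diameter) at the end of the middle valve lever, a 9 mm steel rod; 72 mm from the pivot, so 113 mm above the bench at either stop, 122 mm when upright. It moves 69 mm horizontally, along manifold x, from stop to stop.
- seat_b (a point): Centre of the top of the middle station's seat, a 66 mm disc, 61 mm above the bench.
- valve_c (a joint): Toggle valve lever of the right (-y) station, in rad. 0 = shut: leans 0.5 rad from upright towards manifold -x (away from the seats, towards the robot). 1.0 = open: leans 0.5 rad towards manifold +x (towards its seat). Over-centre spring: snaps to the nearer stop, past upright (0.5) to the other. About 2 N at the knob starts it, falling to nothing at upright. Starts shut.
- valve_c_tip (a point): Centre of the round black knob (22 mm diameter) at the end of the right (-y) valve lever, a 9 mm steel rod; 72 mm from the pivot, so 113 mm above the bench at either stop, 122 mm when upright. It moves 69 mm horizontally, along manifold x, from stop to stop.
- seat_c (a point): Centre of the top of the right (-y) station's seat, a 66 mm disc, 61 mm above the bench.
- funnel: Steel filter funnel, an open cup 70 mm tall, 62 mm across at the rim and 44 mm at the foot, standing loose on one of the three seats (which one varies). 220 g. Origin: centre of its underside. Its rim is 131 mm above the bench.
- stopper_1: Low steel stopper with a small top button, 48 mm across, 28 mm tall, lying loose on one of the seats. Origin: centre of its underside.
- stopper_2: A second, identical stopper, on the remaining seat.
- switchbox: Grey pump switch box, 120 mm (its x) by 130 mm (its y) by 55 mm tall, 2 kg, standing loose on the bench to the robot's right. Origin: centre of its underside; z up. Mid-top stands a toggle lever, pivot 58 mm above the bench; a low gauge (67 mm high) at its far left corner.
- pump_switch (a joint): Toggle lever of the switch box, in rad. 0 = off: leans 0.5 rad from upright towards the box's +y (left side). 1.0 = on: leans 0.5 rad towards the box's -y (right side). Over-centre spring: snaps to the nearer stop, past upright (0.5) to the other. About 2.5 N at the knob starts it, falling to nothing at upright. Starts off.
- pump_switch_tip (a point): Centre of the round black knob (20 mm diameter) at the end of the switch lever, a 9 mm rod; 60 mm from the pivot, 111 mm above the bench at either stop, 118 mm when upright. It moves 58 mm horizontally, along the box's y, from stop to stop.
- reagent_jar: Bystander: amber jar with black cap, 60 mm across, 100 mm tall. Origin: centre of its underside.
- petri_stack: Bystander: stack of three petri dishes, 90 mm across, 42 mm tall. Origin: centre of its underside.
- forceps: Bystander: steel forceps lying flat, 135 mm long, 9 mm high. Origin: under its middle.
- tube_rack: Bystander: white rack of capped tubes, 160 x 70 mm, 84 mm tall. Origin: centre of its underside.
- buffer_bottle: Bystander: white bottle with blue cap, 64 mm across, 110 mm tall. Origin: centre of its underside.
- kit_box: Bystander: white and blue paper box, 50 x 140 mm, 50 mm tall. Origin: centre of its underside.
- beaker: Bystander: glass beaker, 64 mm across, 70 mm tall. Origin: centre of its underside.
There are look-alikes about, which are no part of the job. What is shaped like the switchbox but pink is not meant. Leave any yellow look-alike of the stopper_2 alone.

How it is judged:
On the way, in this order (a step that is already met when the one before it is completed fails the run):
1. the valve of the funnel's station is open, with the pump still off (((horizontal distance between funnel and seat_a below 0.03 m and value of joint valve_a above 0.85 rad and value of joint each of valve_b, valve_c below 0.15 rad) or (horizontal distance between funnel and seat_b below 0.03 m and value of joint each of valve_a, valve_c below 0.15 rad and value of joint valve_b above 0.85 rad) or (horizontal distance between funnel and seat_c below 0.03 m and value of joint each of valve_a, valve_b below 0.15 rad and value of joint valve_c above 0.85 rad)) and value of joint pump_switch below 0.15 rad), for 0.2 s.
2. the pump switch is on (((horizontal distance between funnel and seat_a below 0.03 m and value of joint valve_a above 0.85 rad and value of joint each of valve_b, valve_c below 0.15 rad) or (horizontal distance between funnel and seat_b below 0.03 m and value of joint each of valve_a, valve_c below 0.15 rad and value of joint valve_b above 0.85 rad) or (horizontal distance between funnel and seat_c below 0.03 m and value of joint each of valve_a, valve_b below 0.15 rad and value of joint valve_c above 0.85 rad)) and value of joint pump_switch above 0.85 rad), for 0.2 s.
At the end, for the whole second after the job is handed in: The lever of the funnel's station is snapped open (above 0.85 rad), the other two valve levers are shut (below 0.15), the pump switch is on (above 0.85); funnel and stoppers are upright within 15 mm of where they stood, the switch box upright within 25 mm, the bystanders within 30 mm (all of step 2 and distance of each of funnel, stopper_1, stopper_2 from where it was at the start of the episode below 0.015 m and angle between each of funnel, stopper_1, stopper_2's own z axis and vertical below 0.15 rad and distance of switchbox from where it was at the start of the episode below 0.025 m and angle between switchbox's own z axis and vertical below 0.05 rad and distance of each of reagent_jar, petri_stack, forceps, tube_rack, buffer_bottle, kit_box, beaker from where it was at the start of the episode below 0.03 m); the robot touches nothing.
It fails at once if a stoppered station's valve was opened ((not (horizontal distance between funnel and seat_a below 0.03 m) and value of joint valve_a above 0.6 rad) or (not (horizontal distance between funnel and seat_b below 0.03 m) and value of joint valve_b above 0.6 rad) or (not (horizontal distance between funnel and seat_c below 0.03 m) and value of joint valve_c above 0.6 rad)).
It fails at once if the pump was switched on before the valve was open (value of joint pump_switch above 0.6 rad and value of joint each of valve_a, valve_b, valve_c below 0.6 rad).
It fails at once if the funnel or a stopper was lifted, shoved or tipped (distance of any of funnel, stopper_1, stopper_2 from where it was at the start of the episode above 0.015 m or angle between any of funnel, stopper_1, stopper_2's own z axis and vertical above 0.3 rad).
It fails at once if the switch box was lifted, shoved or tipped (distance of switchbox from where it was at the start of the episode above 0.025 m or height (world z) of switchbox above 0.01 m or angle between switchbox's own z axis and vertical above 0.15 rad).
It fails at once if a bystander was lifted, shoved or knocked over (distance of any of reagent_jar, petri_stack, forceps, tube_rack, buffer_bottle, kit_box, beaker from where it was at the start of the episode above 0.03 m or angle between any of reagent_jar, petri_stack, forceps, tube_rack, buffer_bottle, kit_box, beaker's own z axis and vertical above 0.5 rad).
It also fails if it takes over 43 s, if anything falls off the work surface, if the arm or the gripper's body presses on something with over 40 N, if the wrist force passes 120 N, or if a joint passes its speed limit or range.

## Working session

There is one attempt and no reset: what is moved stays moved. The work goes in short steps, Python scripts to look and compute and a shell command to move; the robot and the scene stay as the last step left them, time stands still between calls to the robot, and variables do not carry over. Pictures are saved under pics/ and viewed, and the job is handed in when it is done.

```bash
ls; mkdir -p pics; cat > h.py <<'E'
import numpy as np,cv2
from station import manip,snapshot
def shot(name,fn):
    s=snapshot(name); cv2.imwrite('pics/'+fn+'.png',s['image']); np.savez('pics/'+fn+'.npz',**{k:v for k,v in s.items()}); return s
E
python3 - <<'E'
from h import *
for n in ['scene','top']:
    s=shot(n,n+'1'); print({k:v for k,v in s.items() if k not in('image','range_z')})
print(manip.sense())
E
```

```text
pics
{'vertical_fov': 47.621698294551805, 'cx': 322.44745284059815, 'cy': 203.6316902385941, 'extrinsics': array([[ 0.57462175,  0.81824748,  0.01676022, -0.34008098],
       [-0.44012336,  0.29168557,  0.8492414 ,  0.1501112 ],
       [ 0.69000093, -0.49536914,  0.5277387 , -2.08174615],
       [ 0.        ,  0.        ,  0.        ,  1.        ]])}
{'vertical_fov': 44.61072778864549, 'cx': 321.54524392426106, 'cy': 197.36897502098222, 'extrinsics': array([[ 0.01589713, -0.99957407, -0.02447377,  0.05223519],
       [ 0.99898143,  0.01484439,  0.04261167, -0.56480754],
       [-0.04223022, -0.02512625,  0.99879191, -1.4478034 ],
       [ 0.        ,  0.        ,  0.        ,  1.        ]])}
{'t': 0.1, 'q': array([-1.28948417e+00,  5.28374620e-01,  1.43376961e+00, -2.21041292e-05,
        1.18141249e+00, -1.78530621e-01]), 'qd': array([ 0.00066558, -0.00160469, -0.00365278,  0.00028132, -0.0010647 ,
        0.00020924]), 'tau': array([-3.21792231e-04, -4.43304920e+01, -1.78586626e+01, -3.29208524e-04,
        3.87728724e-03,  8.15592330e-06]), 'tcp_pos': array([ 0.27720131, -0.559445  ,  0.23043206]), 'tool_rot': array([-0.68845488, -0.16184626,  0.68854066, -0.16046003]), 'force': array([ 0.42217402, -0.27040399,  0.1842568 ]), 'ft_torque': array([-0.00067099,  0.00455336, -0.06257087]), 'finger_gap': 1.0001998625875423}
```

View pics/scene1.png

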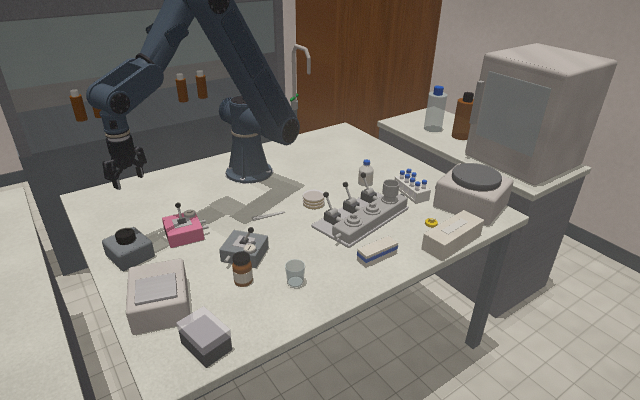

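View pics/top1.png

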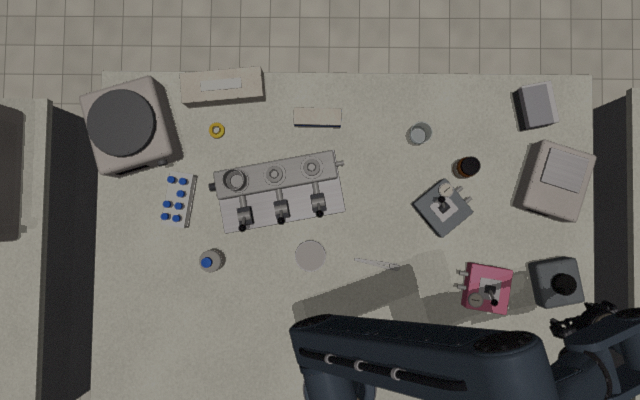

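```bash
cat >> h.py <<'E'
def ray(s,u,v):
    H,W=s['image'].shape[:2]; f=H/2/np.tan(np.radians(s['vertical_fov'])/2)
    d=np.array([(u-s['cx'])/f,-(v-s['cy'])/f,-1.]); E=s['extrinsics']; R=E[:3,:3]
    return -R.T@E[:3,3], R.T@d
def onz(s,u,v,z):
    o,d=ray(s,u,v); return o+d*(z-o[2])/d[2]
def pt(s,u,v):
    o,d=ray(s,u,v); return o+d*s['range_z'][int(round(v)),int(round(u))]
E
python3 - <<'E'
from h import *
s=dict(np.load('pics/top1.npz')); im=s['image']
g=im.max(2)
m=(g<45).astype(np.uint8)
n,l,st,c=cv2.connectedComponentsWithStats(m)
for i in range(1,n):
    u,v=c[i]
    if st[i,4]>8 and 190<u<520 and 150<v<310:
        print(c[i].round(1),st[i],onz(s,u,v,.113).round(4),pt(s,u,v).round(4))
for nme,(u,v) in dict(f=(235,180),sb=(275,174),sc=(312,168)).items(): print(nme,onz(s,u,v,.08).round(3),pt(s,u,v).round(3))
for fn,(a,b,c2,d) in dict(man=(150,240,200,350),box=(170,245,400,480)).items():
    cv2.imwrite(f'pics/{fn}.png',cv2.resize(im[a:b,c2:d],None,fx=5,fy=5,interpolation=2))
E
```

```text
[469.5 165.6] [460 157  20  19 284] [ 0.654  -0.3512  0.113 ] [ 0.6553 -0.3545  0.1011]
[441.2 199.2] [438 196   8   8  37] [ 0.5596 -0.2735  0.113 ] [ 0.5593 -0.2721  0.1193]
[424.8 219. ] [412 202  27  34  68] [ 0.504  -0.2285  0.113 ] [ 0.5041 -0.2423  0.0393]
[251.2 214.4] [249 207   5  16  24] [0.5092 0.2544 0.113 ] [0.5096 0.2681 0.0324]
[319.2 212.9] [316 210   7   7  42] [0.5164 0.0643 0.113 ] [0.5163 0.0641 0.1198]
[280.8 219.9] [278 216   7   8  42] [0.4952 0.1711 0.113 ] [0.4953 0.1703 0.1208]
[242.6 226.5] [239 220   9  11  47] [0.4751 0.2776 0.113 ] [0.4752 0.2759 0.1221]
[489.6 288.6] [484 285  12   8  65] [ 0.316  -0.4068  0.113 ] [ 0.3096 -0.4218  0.0659]
[493.8 301.9] [491 299   7   7  34] [ 0.2799 -0.4183  0.113 ] [ 0.2814 -0.4154  0.1219]
f [0.607 0.309 0.08 ] [0.608 0.311 0.069]
sb [0.626 0.194 0.08 ] [0.628 0.196 0.064]
sc [0.645 0.088 0.08 ] [0.647 0.089 0.062]
```

View pics/man.png

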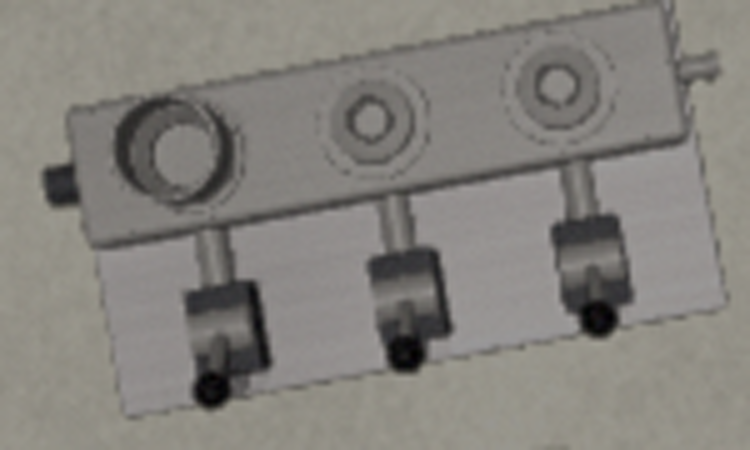

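View pics/box.png

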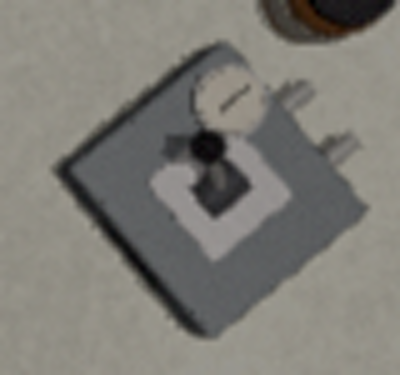

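```bash
cat > m.py <<'E'
from h import *
from scipy.spatial.transform import Rotation as Ro
s=dict(np.load('pics/top1.npz'))
P=[]
for v in range(165,250):
    for u in range(400,480):
        if s['range_z'][v,u]>0:
            p=pt(s,u,v)
            if .045<p[2]<.06: P.append(p)
P=np.array(P,np.float32)
# keep main component
r=cv2.minAreaRect((P[:,:2]*1000).astype(np.float32)); print(r, len(P), cv2.boxPoints(r))
for u,v in [(412,204),(445,179),(473,212),(441,237)]: print(onz(s,u,v,.055).round(4))
print(onz(s,441.2,199.2,.111))
t=manip.sense(); R=Ro.from_quat(t['tool_rot']).as_matrix(); print(R.round(3))
sc=dict(np.load('pics/scene1.npz')); im=sc['image']
cv2.imwrite('pics/sc_man.png',cv2.resize(im[160:250,300:430],None,fx=5,fy=5,interpolation=2))
cv2.imwrite('pics/sc_box.png',cv2.resize(im[215:280,210:290],None,fx=6,fy=6,interpolation=2))
E
python3 m.py
```

```text
((555.8868408203125, -311.2050476074219), (132.49078369140625, 176.18685913085938), 42.44740676879883) 1525 [[ 447.54913 -290.91104]
 [ 566.46    -420.91882]
 [ 664.22455 -331.49905]
 [ 545.31366 -201.49127]]
[ 0.5468 -0.2023  0.055 ]
[ 0.6207 -0.2968  0.055 ]
[ 0.5264 -0.3776  0.055 ]
[ 0.453  -0.2862  0.055 ]
[ 0.55963004 -0.27394442  0.111     ]
[[-0.001  0.444 -0.896]
 [ 0.002 -0.896 -0.444]
 [-1.    -0.002 -0.   ]]
```

View pics/sc_man.png

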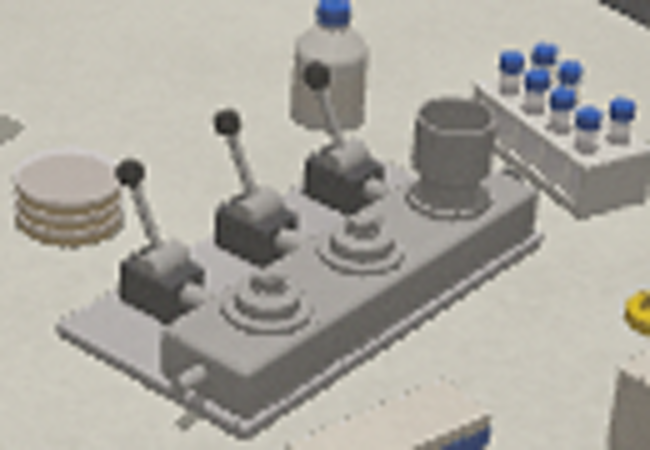

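View pics/sc_box.png

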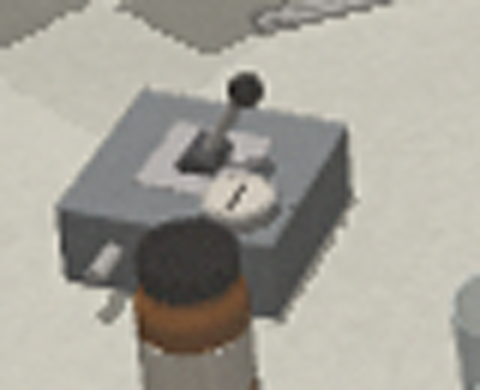

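```bash
python3 -m crank '[[0,0,0,0,0.134],[0,0,0,0,0.133],[0,0,0,0,0]]'
cat > d.py <<'E'
import sys
from h import *
from scipy.spatial.transform import Rotation as Ro
t=manip.sense(); R=Ro.from_quat(t['tool_rot']).as_matrix()
w=np.array(eval(sys.argv[1])); print('t',t['t'],'tcp',t['tcp_pos'].round(4),'f',t['force'].round(2),'gap',round(t['finger_gap'],3))
p=t['tcp_pos']
for x in np.atleast_2d(w): print('tool shift',(R.T@(x-p)).round(4)); p=x
E
python3 d.py '[[.5,-.15,.231],[.435,.27,.231],[.435,.27,.1]]'
python3 - <<'E'
from h import *
s=dict(np.load('pics/top1.npz'));c=dict(np.load('pics/scene1.npz'))
for u,v,z in [(363.2,175,.113),(345.4,184.3,.113),(326,194.4,.113),(250.7,229.8,.111)]: print(onz(c,u,v,z).round(4))
print(pt(s,211,261))
E
```

```text
t: 0.4
tcp_pos: [0.2773, -0.5597, 0.2308]
tool_rot: [-0.704, -0.069, 0.704, -0.068]
force: [1.0, -0.0, 0.2]
finger_gap: 0.512
t 0.4 tcp [ 0.2773 -0.5597  0.2308] f [ 1.02 -0.03  0.2 ] gap 0.512
tool shift [ 2.000e-04 -3.593e-01 -2.972e-01]
tool shift [ 0.0005 -0.4247 -0.0168]
tool shift [ 0.131   0.0002 -0.    ]
[0.4803 0.2769 0.113 ]
[0.5013 0.1702 0.113 ]
[0.5223 0.0627 0.113 ]
[ 0.5689 -0.2752  0.111 ]
[0.37682851 0.36573907 0.10609272]
```

```bash
python3 -m crank '[[0,0,-0.04,-0.033,0],[0,0,-0.04,-0.033,0],[0,0,-0.04,-0.033,0],[0,0,-0.04,-0.033,0],[0,0,-0.04,-0.033,0]]'
python3 -m crank '[[0,0,-0.04,-0.033,0],[0,0,-0.04,-0.033,0],[0,0,-0.04,-0.033,0],[0,0,-0.04,-0.033,0],[0,0,0,0,0]]'
python3 d.py '[[.435,.27,.231]]'
```

```text
t: 0.9
tcp_pos: [0.3971, -0.3385, 0.2312]
tool_rot: [0.704, 0.069, -0.704, 0.069]
force: [1.1, -0.3, 0.5]
finger_gap: -0.002
t: 1.4
tcp_pos: [0.4935, -0.1589, 0.2312]
tool_rot: [0.704, 0.073, -0.703, 0.071]
force: [-0.8, -0.3, -0.4]
finger_gap: 0.001
t 1.4 tcp [ 0.4935 -0.1589  0.2312] f [-0.76 -0.34 -0.4 ] gap 0.001
tool shift [ 0.0012 -0.4319 -0.0293]
```

```bash
python3 -m crank '[[0,0,-0.043,-0.003,0],[0,0,-0.043,-0.003,0],[0,0,-0.043,-0.003,0],[0,0,-0.043,-0.003,0],[0,0,-0.043,-0.003,0]]'
python3 -m crank '[[0,0,-0.043,-0.003,0],[0,0,-0.043,-0.003,0],[0,0,-0.043,-0.003,0],[0,0,-0.043,-0.003,0],[0,0,-0.04,-0.002,0]]'
python3 -m crank '[[0,0,0,0,0],[0,0,0,0,0]]'
python3 d.py '[[.435,.27,.231]]'
python3 - <<'E'
from h import *
shot('wrist','w1');shot('top','top2')
E
```

```text
t: 1.9
tcp_pos: [0.465, 0.0501, 0.2313]
tool_rot: [0.704, 0.069, -0.704, 0.069]
force: [1.1, 0.2, 0.5]
finger_gap: 0.001
t: 2.4
tcp_pos: [0.4385, 0.2612, 0.2313]
tool_rot: [0.704, 0.069, -0.704, 0.069]
force: [1.2, 0.1, 0.1]
finger_gap: 0.004
t: 2.6
tcp_pos: [0.4384, 0.2601, 0.2311]
tool_rot: [-0.704, -0.069, 0.704, -0.07]
force: [-1.0, 0.1, 0.4]
finger_gap: 0.002
t 2.6 tcp [0.4384 0.2601 0.2311] f [-0.99  0.09  0.38] gap 0.002
tool shift [ 0.0001 -0.0104  0.0014]
```

View pics/w1.png

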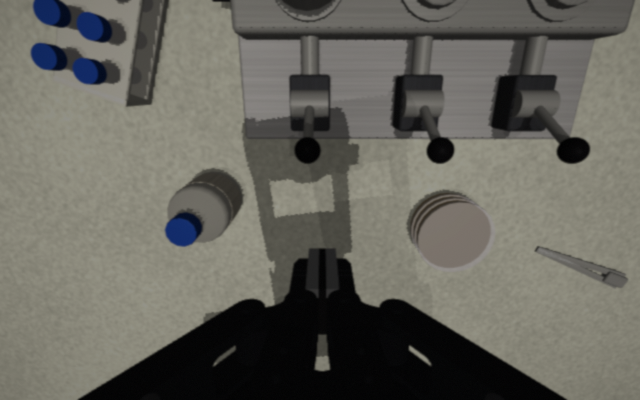

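```bash
cat > k.py <<'E'
import sys
from h import *
from scipy.spatial.transform import Rotation as Ro
t=manip.sense(); T=np.eye(4); T[:3,:3]=Ro.from_quat(t['tool_rot']).as_matrix(); T[:3,3]=t['tcp_pos']
s=dict(np.load('pics/'+sys.argv[1]+'.npz')); s['extrinsics']=np.linalg.inv(T@s['T_tool_cam'])
for a in sys.argv[2:]:
    u,v,z=eval(a); print(a,onz(s,u,v,z).round(4), pt(s,u,v).round(4))
E
python3 k.py w1 307.5,150,.113 440,150,.113 573,150,.113
```

```text
307.5,150,.113 [0.4734 0.2771 0.113 ] [0.4754 0.277  0.1239]
440,150,.113 [0.4944 0.1695 0.113 ] [0.4954 0.1735 0.1229]
573,150,.113 [0.5154 0.0614 0.113 ] [0.5156 0.0682 0.1214]
```

```bash
python3 -m crank '[[0,0.03,-0.01,0.005,0],[0,0.04,0,0,0],[0,0.035,0,0,0],[0,0.025,0,0,0],[0,0,0,0,0]]'
python3 d.py '[[.474,.277,.102]]'
python3 - <<'E'
from h import *
shot('wrist','w2')
E
```

```text
t: 3.2
tcp_pos: [0.43, 0.2665, 0.0985]
tool_rot: [-0.701, -0.067, 0.707, -0.068]
force: [-0.2, -1.0, 1.0]
finger_gap: 0.002
t 3.2 tcp [0.43   0.2665 0.0985] f [-0.2  -1.01  0.97] gap 0.002
tool shift [-0.0039 -0.002  -0.0452]
```

View pics/w2.png

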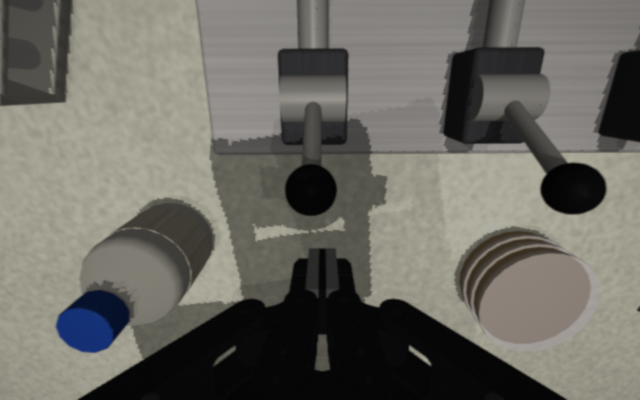

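```bash
python3 -m crank '[[0,0,-0.002,-0.012,0],[0,0,0,-0.012,0],[0,0,0,-0.012,0],[0,0,0,-0.012,0],[0,0,0,-0.012,0]]'
python3 -m crank '[[0,0,0,-0.007,0],[0,0,0,0,0],[0,0,0,0,0]]'
python3 d.py '[[.474,.277,.102]]'
python3 - <<'E'
from h import *
shot('wrist','w3')
E
```

```text
t: 3.75
tcp_pos: [0.4927, 0.2831, 0.1021]
tool_rot: [0.705, 0.068, -0.703, 0.068]
force: [-0.4, -0.5, -0.0]
finger_gap: -0.001
t: 4.05
tcp_pos: [0.4972, 0.2838, 0.1011]
tool_rot: [-0.704, -0.068, 0.704, -0.068]
force: [0.1, -0.8, -0.3]
finger_gap: 0.003
t 4.05 tcp [0.4972 0.2838 0.1011] f [ 0.08 -0.85 -0.28] gap 0.003
tool shift [-0.0009  0.0022  0.0241]
```

View pics/w3.png

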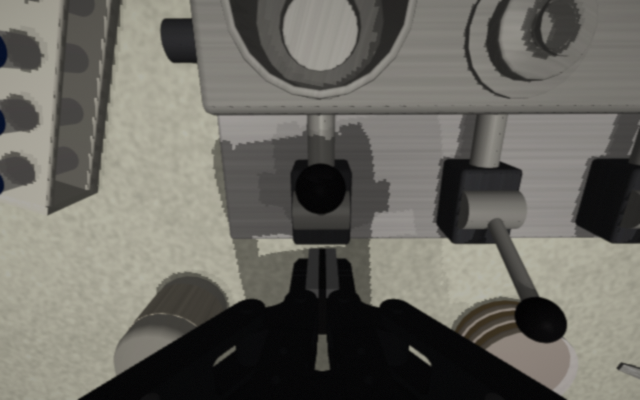

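```bash
python3 k.py w3 320,187,.113 541,320,.113; python3 -m crank '[[0,0,0,0.02,0],[0,0,0,0.03,0],[0,-0.04,0,0.02,0],[0,-0.05,0,0,0],[0,-0.04,0,0,0]]'
python3 d.py '[[.55,.1,.231],[.585,-.235,.231]]'
python3 - <<'E'
from h import *
shot('wrist','w4'); shot('scene','s4')
E
```

```text
320,187,.113 [0.5407 0.2926 0.113 ] [0.5439 0.2931 0.1237]
541,320,.113 [0.4935 0.1704 0.113 ] [0.4979 0.1771 0.1198]
t: 4.6
tcp_pos: [0.427, 0.2702, 0.233]
tool_rot: [-0.704, -0.068, 0.704, -0.068]
force: [1.8, 0.7, 0.9]
finger_gap: 0.002
t 4.6 tcp [0.427  0.2702 0.233 ] f [1.83 0.65 0.94] gap 0.002
tool shift [ 0.002   0.1907 -0.088 ]
tool shift [0.     0.3355 0.0301]
```

View pics/w4.png

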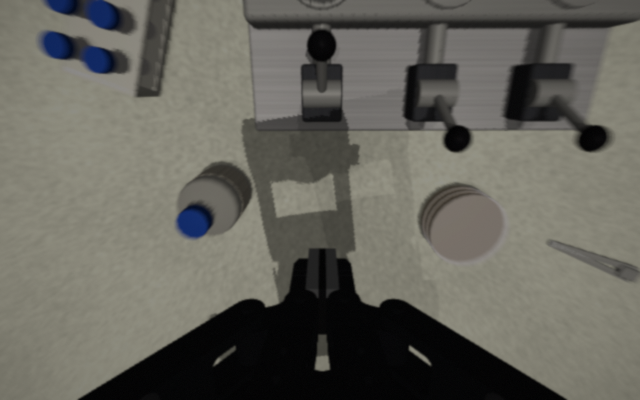

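View pics/s4.png

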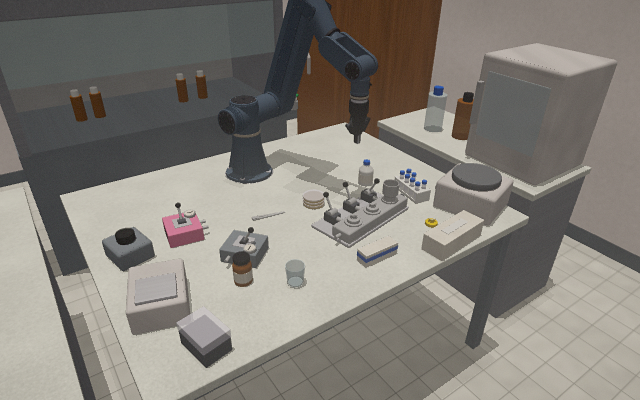

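```bash
python3 -m crank '[[0,0,0.03,-0.005,0],[0,0,0.045,-0.005,0],[0,0,0.045,-0.005,0],[0,0,0.045,-0.005,0],[0,0,0.045,-0.005,0]]'
python3 -m crank '[[0,0,0.045,-0.005,0],[0,0,0.045,-0.005,0],[0,0,0.045,-0.005,0],[0,0,0.045,-0.005,0],[0,0,0.045,-0.005,0]]'
python3 -m crank '[[0,0,0.045,-0.005,0],[0,0,0.04,-0.005,0],[0,0,0,0,-0.125],[0,0,0,0,-0.125],[0,0,0,0,-0.12]]'
python3 -m crank '[[0,0,0,0,-0.12],[0,0,0,0,0],[0,0,0,0,0]]'
python3 d.py '[[.591,-.249,.231]]'
python3 - <<'E'
from h import *
shot('wrist','w5');shot('top','top5')
E
```

```text
t: 5.2
tcp_pos: [0.4925, 0.0676, 0.2304]
tool_rot: [-0.703, -0.068, 0.704, -0.068]
force: [0.9, 0.8, -0.1]
finger_gap: -0.003
t: 5.7
tcp_pos: [0.5602, -0.1483, 0.2301]
tool_rot: [-0.703, -0.068, 0.704, -0.067]
force: [0.5, -0.1, 0.2]
finger_gap: 0.0
t: 6.2
tcp_pos: [0.5859, -0.2285, 0.2296]
tool_rot: [-0.678, -0.199, 0.68, -0.197]
force: [0.1, 0.3, 0.0]
finger_gap: -0.002
t: 6.5
tcp_pos: [0.5864, -0.228, 0.2304]
tool_rot: [-0.666, -0.236, 0.667, -0.235]
force: [-0.3, 1.0, -0.4]
finger_gap: 0.005
t 6.5 tcp [ 0.5864 -0.228   0.2304] f [-0.34  1.01 -0.37] gap 0.005
tool shift [-0.0006  0.0192  0.0096]
```

View pics/w5.png

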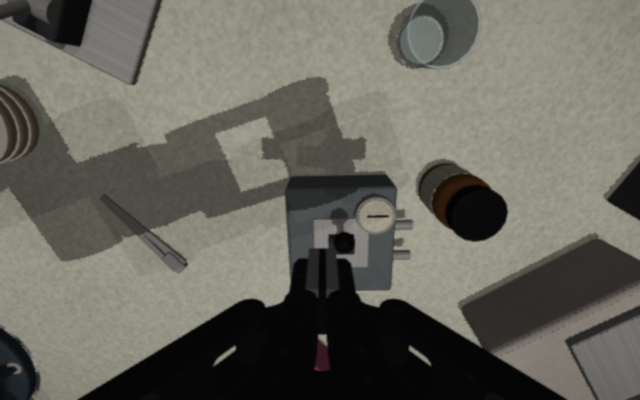

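```bash
python3 k.py w5 345,243,.111 289,188,.055 397,188,.055 390,291,.055; python3 - <<'E'
import cv2
cv2.imwrite('pics/w5c.png',cv2.resize(cv2.imread('pics/w5.png')[160:300,270:430],None,fx=4,fy=4,interpolation=2))
E
```

```text
345,243,.111 [ 0.5622 -0.2759  0.111 ] [ 0.5653 -0.2725  0.1199]
289,188,.055 [ 0.5549 -0.2099  0.055 ] [ 0.5538 -0.2103  0.0516]
397,188,.055 [ 0.6264 -0.2982  0.055 ] [ 0.6221 -0.3189  0.0014]
390,291,.055 [ 0.5284 -0.3797  0.055 ] [ 0.507 -0.415 -0.   ]
```

View pics/w5c.png

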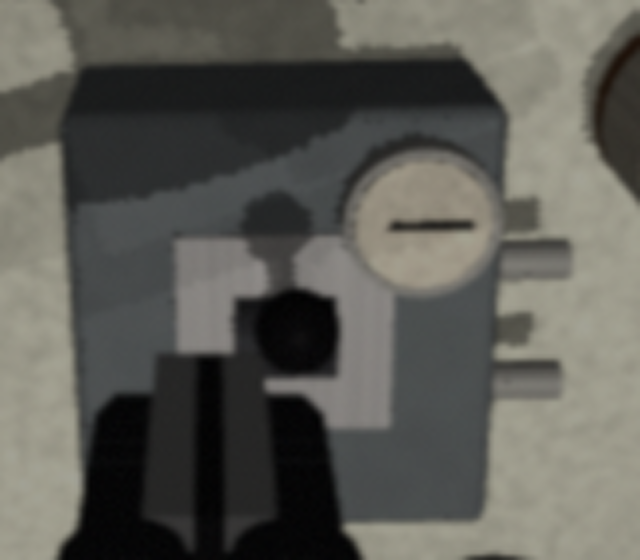

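```bash
python3 -m crank '[[0,0.03,0.02,0,0],[0,0.04,0,0,0],[0,0.035,0,0,0],[0,0.025,0,0,0],[0,0,0,0,0]]'
python3 d.py '[[.561,-.275,.1]]'
python3 - <<'E'
from h import *
shot('wrist','w6')
E
```

```text
t: 7.1
tcp_pos: [0.5968, -0.2423, 0.0971]
tool_rot: [-0.664, -0.239, 0.668, -0.234]
force: [-0.2, 0.8, 0.9]
finger_gap: -0.002
t 7.1 tcp [ 0.5968 -0.2423  0.0971] f [-0.17  0.78  0.89] gap -0.002
tool shift [-0.0028  0.0028  0.0484]
```

View pics/w6.png

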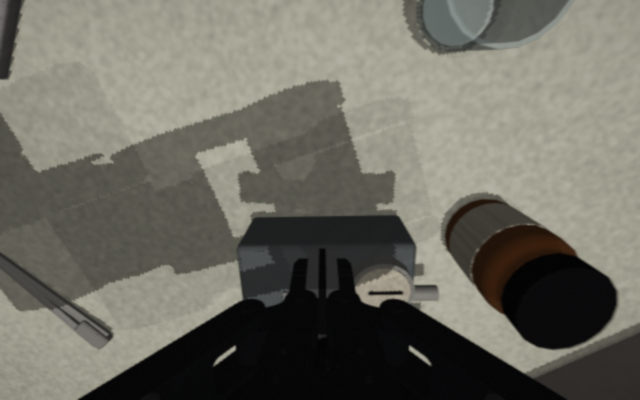

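```bash
python3 -m crank '[[0,0,0.003,0.012,0],[0,0,0,0.012,0],[0,0,0,0.012,0],[0,0,0,0.012,0],[0,0,0,0.012,0]]'
python3 -m crank '[[0,0,0,0.006,0],[0,0,0,0,0],[0,0,0,0,0]]'
python3 d.py '[[.561,-.275,.1]]'
python3 - <<'E'
from h import *
shot('wrist','w7');shot('scene','s7');s=shot('top','top7')
cv2.imwrite('pics/s7c.png',cv2.resize(cv2.imread('pics/s7.png')[190:290,190:310],None,fx=5,fy=5,interpolation=2))
E
```

```text
t: 7.65
tcp_pos: [0.555, -0.2856, 0.1032]
tool_rot: [0.667, 0.236, -0.666, 0.238]
force: [0.3, 1.2, 0.8]
finger_gap: 0.001
t: 7.95
tcp_pos: [0.5497, -0.2882, 0.1011]
tool_rot: [-0.666, -0.237, 0.667, -0.236]
force: [-0.2, 0.6, -1.9]
finger_gap: 0.002
t 7.95 tcp [ 0.5497 -0.2882  0.1011] f [-0.17  0.57 -1.92] gap 0.002
tool shift [ 0.0011 -0.0031 -0.0171]
```

View pics/s7c.png

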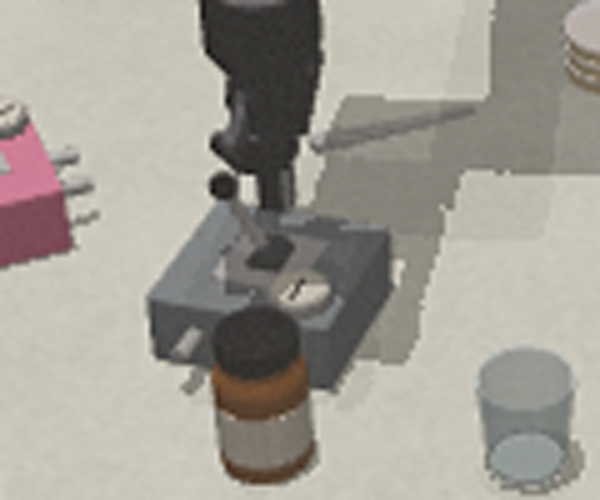

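```bash
python3 -m crank '[[0,0,0,-0.02,0],[0,0,0,-0.03,0],[0,-0.04,0,-0.02,0],[0,-0.05,0,0,0],[0,-0.04,0,0,0]]'
python3 -m crank '[[0,0,-0.045,-0.01,0],[0,0,-0.045,-0.01,0],[0,0,-0.045,-0.01,0],[0,0,0,0,0],[0,0,0,0,0]]'
python3 - <<'E'
from h import *
a=cv2.imread('pics/top1.png');s=shot('top','top8');sc=shot('scene','s8')
b=s['image']
cv2.imwrite('pics/cmp.png',np.vstack([cv2.resize(x[130:280,150:520],None,fx=2,fy=2,interpolation=2)[:300] for x in (a,b)]))
sb=sc['image'];sa=cv2.imread('pics/scene1.png')
cv2.imwrite('pics/cmps.png',np.vstack([cv2.resize(x[150:300,100:440],None,fx=2,fy=2,interpolation=2) for x in (sa,sb)]))
print(manip.sense()['force'],manip.sense()['tcp_pos'])
E
```

```text
t: 8.6
tcp_pos: [0.6058, -0.2428, 0.2332]
tool_rot: [0.666, 0.237, -0.666, 0.238]
force: [0.9, 0.1, 0.5]
finger_gap: -0.002
t: 9.1
tcp_pos: [0.5426, -0.1189, 0.2316]
tool_rot: [0.666, 0.237, -0.666, 0.238]
force: [-0.0, 0.0, 0.3]
finger_gap: 0.001
[-0.13741862 -0.07392654 -0.02464007] [ 0.54376319 -0.12082968  0.23156192]
```

View pics/cmp.png

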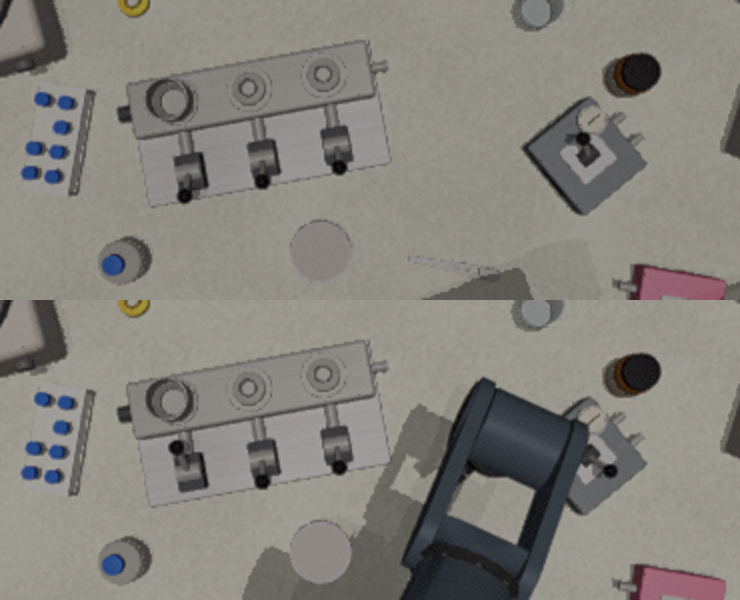

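View pics/cmps.png

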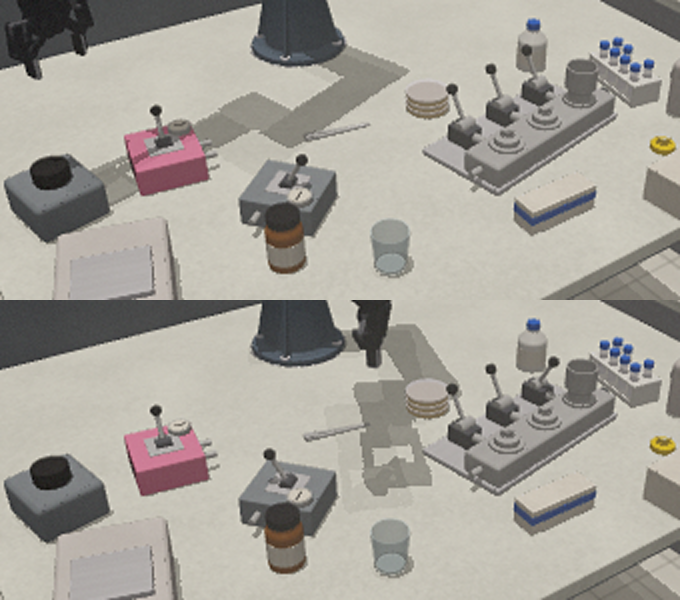

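Comparing the before and after pictures, knob a now leans to the funnel and the switch knob leans to the box's right. Knobs b and c, the funnel, stoppers, box and bystanders are where they were. The arm is clear of everything.

```bash
python3 - <<'E'
from h import *
s=dict(np.load('pics/top8.npz'))
for u,v,z in [(150+610/2,130+171/2,.111),(150+177/2,130+147/2,.113)]: print(onz(s,u,v,z).round(4))
print(manip.sign_off())
E
```

```text
[ 0.515  -0.3122  0.111 ]
[0.5391 0.2907 0.113 ]
the job is handed in; nothing more can be done
None
```

I opened the funnel's valve (left station, valve_a) first, then switched on the pump on the grey box, and handed the job in. The arm clock stood at about 9 s of the 43 s allowed. The sign-off gave no verdict.

**Valve:** the last top view puts its knob at (0.539, 0.291), about 67 mm from where it started, against an expected stop-to-stop travel of 69 mm.

**Pump switch:** its knob is at (0.515, -0.312), about 59 mm towards the box's right side, against an expected 58 mm.

**Everything else:** before-and-after pictures show levers b and c still shut. The funnel, stoppers, grey box and bystanders show no visible shift, though I compared these by eye and did not measure them. In the last top view the arm hid part of the box and the forceps, so for those I relied on the scene view. The gripper was clear of everything, and the force readings I saw stayed around 2 N or less.

**Disagreement:** the scene camera placed the knobs about 6–9 mm farther along x than the top and wrist cameras, which agreed with each other to within about 3 mm. I used the top and wrist values, and both pushes worked.

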